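# Slide the chopping mat out over the peelings pan

### The job

Slide the green chopping mat across the wooden block towards the steel peelings pan until its white stripe lies right along the block's edge, so that the strip beyond the stripe hangs out over the pan, ready for scraping. Push it with the fingers only: do not lift the mat or the two pumpkin pieces on it, keep those pieces on the mat, and leave the other things on the table where they are.

Things in the scene. Friction and masses are not known exactly. Their poses are not given: they have to be found in the camera images.
- block: fixed, rigid wooden butcher block, 300 (its x) x 360 (its y) mm, 50 mm thick, flat on the table; origin at the centre of its underside, so its top is 50 mm above the origin. Its x axis points squarely across its far edge to the pan; it stands turned by up to about 15 degrees
- block_edge (a point): middle of the block's top edge on the pan side (150 mm along the block's x from its centre, at the height of its top); same axes as the block
- pan: fixed steel food pan with peelings, 162 (x) x 325 (y) mm, 40 mm tall, so its rim is 10 mm below the block's top; it stands beside the block's far edge with a gap of 10 mm, square to it and centred on it; origin at the centre of its underside
- mat: loose green plastic chopping mat, 170 (x) x 200 (y) x 8 mm, 0.2 to 0.4 kg, rigid, lying flat on the block with its x axis towards the pan, up to about 12 degrees out of square; origin at the centre of its underside. The edge farthest from the pan is at x = -85 mm, the edge that is to overhang at x = +85 mm. At least 25 mm of bare block lie behind it
- stripe (a point): middle of the white stripe, 12 mm wide, that runs right across the mat's top along its y; 35 mm from the mat's centre towards the pan, 50 mm from the edge that is to overhang; 8 mm above the mat's underside; same axes as the mat
- chunk_a: pumpkin piece, orange with a strip of rind, 38 x 34 x 26 mm, 35 g, lying loose on the mat between its middle and 35 mm behind it, clear of the stripe; origin at the centre of its underside
- chunk_b: pumpkin piece, orange with a strip of rind, 38 x 34 x 26 mm, 35 g, lying loose on the mat between its middle and 35 mm behind it, clear of the stripe; origin at the centre of its underside
- jar: glass storage jar with a red cap, 60 mm across, 100 mm tall; origin at the centre of its underside. To be left alone
- carton: green drinks carton, 70 x 70 mm, about 192 mm tall; origin at the centre of its underside. To be left alone
- beaker: clear plastic measuring beaker, 80 mm across, 100 mm tall; origin at the centre of its underside. To be left alone
- pumpkin: half an orange pumpkin lying cut face down, 170 mm across, 96 mm tall with its stem; origin at the centre of its underside. To be left alone
- spoon: steel spoon, about 190 mm long, lying flat on the table; origin on its underside. To be left alone
Not all that is in view belongs to the job. Leave any black look-alike of the chunk_b alone.

How it is judged:
At the end, for the whole second after the job is handed in: The stripe's middle is within 7 mm of the block's pan-side edge; the mat is square to that edge within 0.08 rad, flat on the block, at rest, its middle within 60 mm sideways of the edge's middle; both pumpkin pieces lie at rest on the mat (x of stripe in the frame of block_edge between -0.007 and 0.007 m and angle between the x axis of mat and the x axis of block_edge, either way round below 0.08 rad and angle between mat's own z axis and vertical below 0.03 rad and linear speed of each of mat, chunk_a, chunk_b below 0.01 m/s and y of mat in the frame of block_edge between -0.06 and 0.06 m and z of mat in the frame of block_edge between -0.003 and 0.004 m and x of chunk_a in the frame of mat between -0.085 and 0.085 m and y of chunk_a in the frame of mat between -0.1 and 0.1 m and z of chunk_a in the frame of mat between 0 and 0.05 m and x of chunk_b in the frame of mat between -0.085 and 0.085 m and y of chunk_b in the frame of mat between -0.1 and 0.1 m and z of chunk_b in the frame of mat between 0 and 0.05 m); the robot touches nothing.
It fails at once if the mat is lifted off the block (more than 10 mm) or tipped (more than 0.15 rad) (z of mat in the frame of block_edge above 0.01 m or angle between mat's own z axis and vertical above 0.15 rad).
It fails at once if a pumpkin piece is lifted (its origin more than 50 mm above the mat's underside) or falls off the mat (z of any of chunk_a, chunk_b in the frame of mat above 0.05 m or z of any of chunk_a, chunk_b in the frame of block_edge below 0.004 m).
It fails at once if another thing on the table is moved by more than 30 mm (distance of any of jar, carton, beaker, pumpkin, spoon from where it was at the start of the episode above 0.03 m).
It also fails if it takes over 48 s, if anything falls off the work surface, if the arm or the gripper's body presses on something with over 40 N, if the wrist force passes 120 N, or if a joint passes its speed limit or range.

### The arm

A 6-joint arm with a two-finger parallel gripper is mounted at the origin on the work surface. World frame = base frame: x ahead of the robot, y to its left, z up, the work surface at z = 0. Lengths are in m, angles in rad, forces in N, time in s.
With the tool pointing down it reaches from about 0.375 to 0.975 m from the base axis. Payload 3.8 kg.
Tool frame: the origin (TCP) lies between the finger pads; the fingertips stand 22 mm ahead of it and the grasp point (between the pads) lies 3 mm ahead of it (bot.finger_overhang is the distance from the TCP to the fingertips, in m); x points along the fingers, y is the direction in which the jaws open and shut, and the axes are right-handed (so a half turn about x gives the same grasp; the last joint's range is limited). The gripper opens to 85 mm and grips with 20 to 120 N. Pads are 22 mm wide; open, the fingers measure 114 mm over their backs; the gripper's body (76 mm by 85 mm) begins 54 mm behind the grasp point. The pads swing forward as they close: fully open they stand 13 mm farther back than shut.
Start: joints at [-1.314, 0.264, 1.604, -0, 1.274, -0.037], TCP at [0.195, -0.646, 0.253] pointing down, gripper open.
Joint ranges: [-2.63, 2.63], [-0.94, 2.18], [0.31, 2.57], [-1.31, 4.45], [0, 2.66], [-2.55, 2.55]. Speed limits (rad/s): [2.57, 2.57, 3.14, 3.14, 3.14, 3.14].

### API

Orientations are given as a rotation vector (axis times angle).
In Python, from workcell import bot gives the robot as it stands. The module is installed in compiled form; this text tells all that it offers.
- The arm moves only by the tool arm_command, never from a script. Its argument "series" is a list that holds one entry, the list of rows, each a list of 7 numbers: the turn, a rotation vector about the tool's x, y, z in rad, then the shift along the tool's x, y, z in cm, then the opening, from 0 (shut) to 1 (fully open). In form: [[[rx, ry, rz, x, y, z, grip], ...]]. A call has 1 to 10 rows; each row shifts and turns the pose as measured when the row begins, along the tool's axes as they then stand; what a row does not reach is not made up. A row lasts 1/10 s, in which the tool goes at most 50 mm and 8.59 degrees, less where a joint would pass 70% of its speed; a pose out of reach is approached as far as the arm can. A call is refused whole if a number of a shift passes 5 or a number of a turn 0.15, either way. A call with a gripper value outside its range is refused whole. The fingers move at their own pace and stop on an object; "newtons" is the grip in N (left out, the last holds). Time passes only in rows, so rows that do not move let the fingers close. It gives the time, the measured TCP pose, the force and the opening at its end, in the units of the state.
- bot.read_state(): the state, without advancing time (a new reading comes with each control period).
- bot.read_camera(name): name is "scene" or "top"; returns (picture, depth): 480x640x3 uint8, blue, green, red; 480x640 float32, m along the optical axis (not along the pixel's ray), 0 where there is no reading.
- bot.camera_info(name): a dict with "K" (3x3 intrinsics, pixels), "dist_coeffs" ([k1, k2, p1, p2, k3] as OpenCV has them; the pictures are not rectified), "extrinsics" (4x4, takes a point from camera to world coordinates). Camera axes: x right, y down, z forward; pixel columns grow to the right and rows downward; lengths in m; the calibration is good to about 2 mm. A picture is of the moment at which its call begins. camera_info takes no time and is no camera call.
- bot.finish_job(): hands the job in, once; it reports no verdict.
The state is a dict: "time": time; "q": joint angles; "joint_vel": joint speeds; "joint_torque": joint torques, N m; "tool_pos": TCP position; "tcp_rot": TCP orientation; "wrist_force": force on the tool from outside, world axes, zero at the start; "torque": the same for the moment, N m; "width": opening from 0.0 (shut) to 1.0 (fully open).
Only numpy, scipy, OpenCV 4.12 (cv2) and the standard library are available. Lean on these libraries where they do the work, as an engineer would, in place of code of your own. Each camera call takes 0.05 s, during which the arm holds its last target.

## Working session

There is one attempt and no reset: what is moved stays moved. The work goes in short steps, Python scripts to look and compute and a tool call to move; the robot and the scene stay as the last step left them, time stands still between calls to the robot, and variables do not carry over. Pictures are saved under pics/ and viewed, and the job is handed in when it is done.

Besides the shell and the picture viewer there is one more tool, called after "Emit:" as name(argument=value, ...) on one line, values as JSON. arm_command: Moves the arm, as the interface text tells. Its arguments: {"type":"object","properties":{"series":{"type":"array"},"newtons":{"type":"number"}},"required":["series"]}

```bash
mkdir -p pics; python3 - <<'E'
from workcell import bot
import cv2,numpy as np,pickle
s=bot.read_state();print(s)
for n in("scene","top"):
    im,d=bot.read_camera(n);cv2.imwrite(f"pics/{n}0.png",im);np.savez(f"{n}0.npz",im=im,d=d)
    print(bot.camera_info(n))
print(bot.finger_overhang)
E
```

```text
{'time': 0.0, 'q': array([-1.31389980e+00,  2.64752072e-01,  1.60536563e+00,  7.92386733e-06,
        1.27374918e+00, -3.69088982e-02]), 'joint_vel': array([-0.00026947, -0.00047556,  0.00198731, -0.00031161,  0.00053015,
       -0.00232118]), 'joint_torque': array([-5.72916560e-04, -5.15115917e+01, -3.67316651e+01,  3.73663170e-05,
        1.31089508e-02,  3.83375891e-07]), 'tool_pos': array([ 0.19529626, -0.64540571,  0.25196726]), 'tcp_rot': array([ 2.06424549,  0.30783822, -2.06475079]), 'wrist_force': array([-0.59905912, -0.63121314,  1.19855879]), 'torque': array([-0.00485271, -0.01896374, -0.04414513]), 'width': 0.9993026203844244}
{'K': array([[475.2320054 ,   0.        , 319.55776234],
       [  0.        , 475.2320054 , 238.7048857 ],
       [  0.        ,   0.        ,   1.        ]]), 'dist_coeffs': array([-0.09999897,  0.        ,  0.        ,  0.        ,  0.        ]), 'extrinsics': array([[ 0.2874048 ,  0.74687283, -0.59964944,  1.29210236],
       [ 0.95772092, -0.21558908,  0.19050458, -0.22670929],
       [ 0.01300482, -0.62904874, -0.77725707,  1.02179246],
       [ 0.        ,  0.        ,  0.        ,  1.        ]])}
{'K': array([[578.3437597 ,   0.        , 314.44302512],
       [  0.        , 578.3437597 , 229.76381025],
       [  0.        ,   0.        ,   1.        ]]), 'dist_coeffs': array([0.00484148, 0.        , 0.        , 0.        , 0.        ]), 'extrinsics': array([[-0.02872504, -0.99357987,  0.10942536,  0.41082784],
       [-0.99955527,  0.02942855,  0.00481925, -0.00919117],
       [-0.00800854, -0.10923826, -0.99398333,  1.32817949],
       [ 0.        ,  0.        ,  0.        ,  1.        ]])}
0.022
```

View pics/scene0.png

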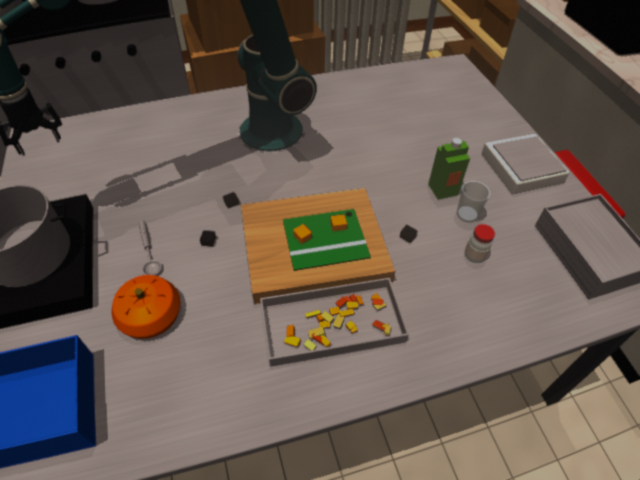

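View pics/top0.png

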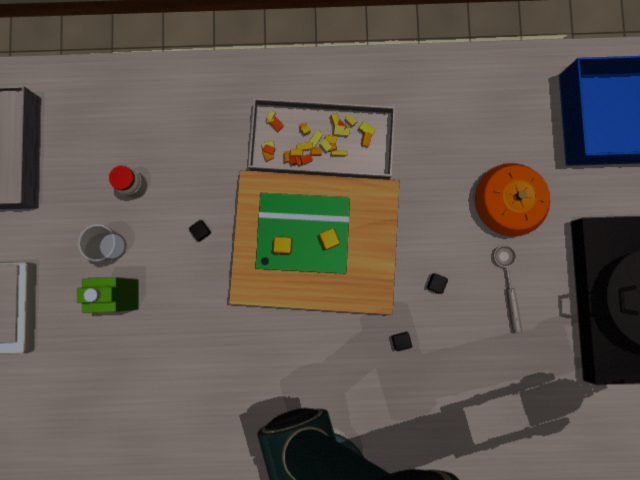

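Top view:
- **Mat:** the green sheet with the white stripe, at about (303,233). The other green thing is the carton at (105,295).
- **Chunks:** orange, at (282,245) and (329,239). The black look-alikes are at (200,230), (437,283) and (401,341), and the orange pumpkin is at (513,199).
- **Pan:** the one with peelings, at (322,140). The other trays are grey, white and blue.

Next I measure and take a close crop.

```bash
cat > h.py <<'E'
import numpy as np,cv2
from workcell import bot
def ray(n,px,z):
    c=bot.camera_info(n);T=c["extrinsics"]
    u=cv2.undistortPoints(np.array(px,float).reshape(-1,1,2),c["K"],c["dist_coeffs"]).reshape(-1,2)
    d=np.c_[u,np.ones(len(u))]@T[:3,:3].T
    return (T[:3,3]+d*((z-T[2,3])/d[:,2])[:,None])[:,:2]
def fitquad(m):
    cs,_=cv2.findContours(m,cv2.RETR_EXTERNAL,cv2.CHAIN_APPROX_NONE)
    return max(cs,key=cv2.contourArea)
def big(m):
    n,l,s,_=cv2.connectedComponentsWithStats(m);i=1+np.argmax(s[1:,4]);return (l==i).astype(np.uint8)*255
def measure(n,im,win,zb=.05):
    x0,y0,x1,y1=win
    hsv=cv2.cvtColor(im,cv2.COLOR_BGR2HSV);W=np.zeros(im.shape[:2],np.uint8);W[y0:y1,x0:x1]=255
    H=hsv[...,0].astype(int);S=hsv[...,1];V=hsv[...,2]
    green=((H>45)&(H<85)&(S>120)&(V>40)).astype(np.uint8)*255&W
    white=((S<70)&(V>150)).astype(np.uint8)*255&W
    orange=((H>8)&(H<26)&(S>190)&(V>150)).astype(np.uint8)*255&W
    wood=((H>5)&(H<22)&(S>80)&(V>100)).astype(np.uint8)*255&W
    return green,white,orange,wood
E
python3 - <<'E'
from h import *
im=np.load("top0.npz")["im"]
g,w,o,wd=measure("top",im,(225,165,405,320))
crop=lambda a:cv2.resize(a[160:325,220:410],None,fx=2,fy=2,interpolation=cv2.INTER_NEAREST)
out=np.vstack([np.hstack([crop(im),crop(cv2.cvtColor(cv2.merge([g,o,w]),cv2.COLOR_BGR2RGB))])])
out=cv2.resize(out,None,fx=1.05,fy=1.05) 
cv2.imwrite("pics/crop0.png",out)
h=cv2.cvtColor(im,cv2.COLOR_BGR2HSV)
for p in[(245,240),(390,250),(300,225),(282,245),(329,239),(300,216)]:print(p,h[p[1],p[0]])
b=wd|g|o;b=cv2.morphologyEx(b,cv2.MORPH_CLOSE,np.ones((9,9)))
def rect(m,z):
    c=fitquad(m).reshape(-1,2);P=ray("top",c,z);r=cv2.minAreaRect((P*1000).astype(np.float32));return r,cv2.boxPoints(r).round(0).tolist()
print("block",rect(b,.05))
mat=cv2.morphologyEx(g|o&0,cv2.MORPH_CLOSE,np.ones((9,9)));print("mat",rect(big(mat),.058))
wb=big(w);print("stripe",rect(wb,.058))
n,l,s,c=cv2.connectedComponentsWithStats(o)
for i in range(1,n):
    if s[i,4]>80: print("chunk",s[i],ray("top",c[i],.08))
E
```

```text
(245, 240) [ 17 159 143]
(390, 250) [ 14 164 138]
(300, 225) [ 66 190 106]
(282, 245) [ 25 230 143]
(329, 239) [ 26 221 143]
(300, 216) [111  23 156]
block (((526.7222290039062, -3.105560302734375), (358.9720458984375, 298.98614501953125), 84.54877471923828), [[361.0, -168.0], [658.0, -196.0], [693.0, 161.0], [395.0, 190.0]])
mat (((545.4489135742188, 23.586959838867188), (198.63558959960938, 169.03189086914062), 85.38166046142578), [[453.0, -69.0], [622.0, -82.0], [638.0, 116.0], [469.0, 129.0]])
stripe (((580.1688842773438, 20.535133361816406), (193.37301635742188, 7.891936779022217), 85.33096313476562), [[568.0, -76.0], [576.0, -76.0], [592.0, 117.0], [584.0, 117.0]])
```

View pics/crop0.png

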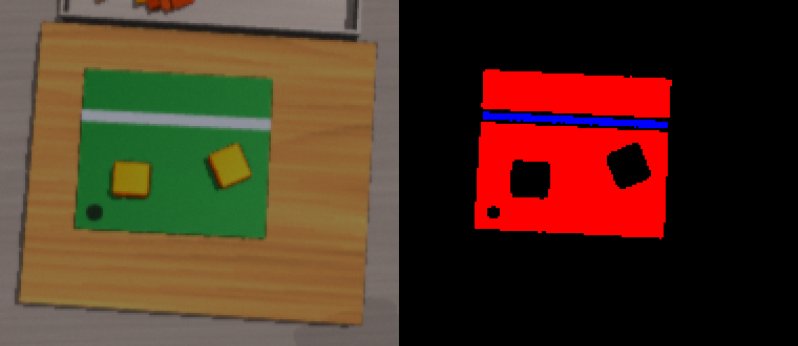

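The measurements agree with the known sizes: block 359x299 mm, mat 199x169 mm. The stripe is about 99 mm short of the edge, with the mat about 0.8° out of square and 28 mm off sideways. I'll push on the rear edge with both open fingers and work out the approach now.

```bash
cat > go.py <<'E'
from h import *
from scipy.spatial.transform import Rotation as Ro
A=np.deg2rad(-5.45)
def Rt(sgn=1):
    z=sgn*np.array([np.cos(A),np.sin(A),0]);x=np.array([0,0,-1.]);y=np.cross(z,x)
    return np.c_[x,y,z]
def delta(p,sgn):
    s=bot.read_state();R=Ro.from_rotvec(s["tcp_rot"]).as_matrix()
    print("t",round(s["time"],2),"pos",s["tool_pos"].round(4),"F",s["wrist_force"].round(1),"q",s["q"].round(2))
    print("sgn",sgn,"shift cm (tool now)",(R.T@(np.array(p)-s["tool_pos"])*100).round(2),"turn",Ro.from_matrix(R.T@Rt(sgn)).as_rotvec().round(3),"shift in final frame",(Rt(sgn).T@(np.array(p)-s["tool_pos"])*100).round(2))
    print(R.round(2).tolist())
E
python3 -c "
from go import *
for s in(1,-1):delta([.421,.034,.2],s)"
```

```text
t 0.1 pos [ 0.1953 -0.6455  0.252 ] F [-0.6  0.2  0.4] q [-1.31  0.26  1.61 -0.    1.27 -0.04]
sgn 1 shift cm (tool now) [  5.33 -58.49 -41.28] turn [-2.753 -0.003  0.   ] shift in final frame [ 5.2  69.78 16.01]
[[-0.0, 0.29, -0.96], [0.0, -0.96, -0.29], [-1.0, -0.0, -0.0]]
t 0.1 pos [ 0.1953 -0.6455  0.252 ] F [-0.6  0.2  0.4] q [-1.31  0.26  1.61 -0.    1.27 -0.04]
sgn -1 shift cm (tool now) [  5.33 -58.49 -41.28] turn [0.389 0.    0.002] shift in final frame [  5.2  -69.78 -16.01]
[[-0.0, 0.29, -0.96], [0.0, -0.96, -0.29], [-1.0, -0.0, -0.0]]
```

Emit:
arm_command(series=[[[0.13, 0, 0, 0, 0, 0, 1], [0.13, 0, 0, 0, 0, 0, 1], [0.13, 0, 0, 0, 0, 0, 1], [0, 0, 0, 0, -4.5, -1, 1], [0, 0, 0, 0, -4.5, -1, 1], [0, 0, 0, 0, -4.5, -1, 1], [0, 0, 0, 0, -4.5, -1, 1], [0, 0, 0, 0, -4.5, -1, 1], [0, 0, 0, 0, -4.5, -1, 1], [0, 0, 0, 0, -4.5, -1, 1]]])

```text
time: 1.1
tool_pos: [0.2999, -0.332, 0.245]
tcp_rot: [-2.147, 0.119, 2.158]
wrist_force: [0.7, 1.1, -0.7]
width: 0.999
```

```bash
python3 -c "
from go import *
delta([.421,.034,.2],-1)"
```

```text
t 1.1 pos [ 0.2999 -0.332   0.245 ] F [ 0.7  1.1 -0.7] q [-0.89 -0.16  2.07  0.    1.25  0.8 ]
sgn -1 shift cm (tool now) [  4.91 -37.75  -7.58] turn [-0.027  0.006  0.012] shift in final frame [  4.5  -37.58  -8.58]
[[-0.0, -0.12, -0.99], [0.01, -0.99, 0.12], [-1.0, -0.01, 0.01]]
```

Emit:
arm_command(series=[[[-0.02, 0, 0.01, 0.3, -4.2, -1, 1], [0, 0, 0, 0.3, -4.2, -1, 1], [0, 0, 0, 0.3, -4.2, -1, 1], [0, 0, 0, 0.3, -4.2, -1, 1], [0, 0, 0, 0.3, -4.2, -1, 1], [0, 0, 0, 0.3, -4.2, -1, 1], [0, 0, 0, 0.3, -4.2, -1, 1], [0, 0, 0, 0.3, -4.2, -1, 1], [0, 0, 0, 0.3, -3, -1, 1], [0, 0, 0, 0, 0, 0, 1]]])

```text
time: 2.1
tool_pos: [0.4278, 0.043, 0.2157]
tcp_rot: [-2.166, 0.103, 2.174]
wrist_force: [-0.5, -0.0, -0.8]
width: 0.999
```

```bash
python3 -c "
from go import *
delta([.421,.034,.1],-1)"
```

```text
t 2.1 pos [0.4278 0.043  0.2157] F [-0.5 -0.  -0.8] q [ 0.04 -0.18  2.14  0.    1.19  1.71]
sgn -1 shift cm (tool now) [11.57  1.    0.54] turn [-0.003  0.004  0.003] shift in final frame [11.57  0.96  0.59]
[[-0.0, -0.1, -1.0], [0.0, -1.0, 0.1], [-1.0, -0.0, 0.0]]
```

Emit:
arm_command(series=[[[0, 0, 0, 3, 0.5, 0.4, 1], [0, 0, 0, 3, 0.5, 0.4, 1], [0, 0, 0, 3, 0, 0, 1], [0, 0, 0, 2, 0, 0, 1], [0, 0, 0, 0.5, 0, 0, 1], [0, 0, 0, 0.4, 0, 0, 1], [0, 0, 0, 0, 0, 0, 1]]])

```text
time: 2.8
tool_pos: [0.4172, 0.032, 0.0937]
tcp_rot: [-2.168, 0.102, 2.176]
wrist_force: [0.1, -0.5, 0.9]
width: 1.001
```

```bash
python3 -c "
from go import *
delta([.421,.034,.075],-1)
im,d=bot.read_camera('scene');cv2.imwrite('pics/s1.png',cv2.resize(im[150:310,220:420],None,fx=4,fy=3.7))
im,d=bot.read_camera('top');cv2.imwrite('pics/t1.png',cv2.resize(im[150:330,210:410],None,fx=3,fy=3))
"
```

```text
t 2.8 pos [0.4172 0.032  0.0937] F [ 0.1 -0.5  0.9] q [ 0.02 -0.06  2.28  0.    0.93  1.68]
sgn -1 shift cm (tool now) [ 1.87 -0.24 -0.36] turn [0.    0.004 0.001] shift in final frame [ 1.87 -0.24 -0.36]
[[-0.0, -0.09, -1.0], [0.0, -1.0, 0.09], [-1.0, -0.0, 0.0]]
```

View pics/s1.png

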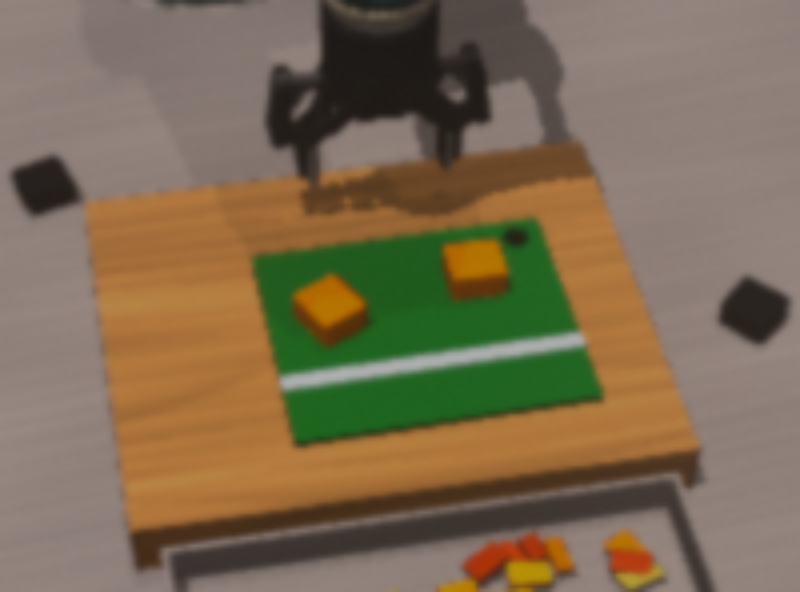

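View pics/t1.png

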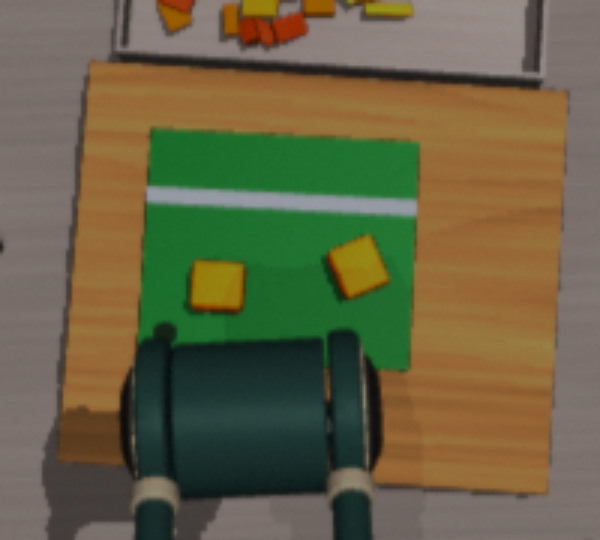

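The scene view shows both open fingers above the bare wood behind the mat, near (310,180) and (450,160) in the crop, with the pumpkin pieces well clear. Next I feel for the block's top in small steps.

Emit:
arm_command(series=[[[0, 0, 0, 0.5, 0, 0, 1], [0, 0, 0, 0.5, 0, 0, 1], [0, 0, 0, 0.4, 0, 0, 1], [0, 0, 0, 0.2, 0, 0, 1], [0, 0, 0, 0, 0, 0, 1]]])

```text
time: 3.4
tool_pos: [0.4211, 0.0322, 0.0804]
tcp_rot: [-2.178, 0.101, 2.167]
wrist_force: [-0.4, -0.3, -0.1]
width: 0.997
```

Emit:
arm_command(series=[[[0, 0, 0, 0.15, 0, 0, 1], [0, 0, 0, 0.15, 0, 0, 1]]])

```text
time: 3.6
tool_pos: [0.4213, 0.0323, 0.0773]
tcp_rot: [-2.178, 0.101, 2.167]
wrist_force: [0.8, 0.2, -0.1]
width: 1.0
```

Emit:
arm_command(series=[[[0, 0, 0, 0.15, 0, 0, 1], [0, 0, 0, 0.15, 0, 0, 1]]])

```text
time: 3.8
tool_pos: [0.4213, 0.0324, 0.0741]
tcp_rot: [-2.178, 0.101, 2.167]
wrist_force: [-0.5, 0.4, -0.4]
width: 1.0
```

Emit:
arm_command(series=[[[0, 0, 0, 0.15, 0, 0, 1]]])

```text
time: 3.9
tool_pos: [0.4214, 0.0323, 0.0725]
tcp_rot: [-2.178, 0.101, 2.167]
wrist_force: [0.1, -0.1, 0.9]
width: 1.0
```

Emit:
arm_command(series=[[[0, 0, 0, 0.15, 0, 0, 1]]])

```text
time: 4.0
tool_pos: [0.4214, 0.0324, 0.0708]
tcp_rot: [-2.178, 0.101, 2.167]
wrist_force: [-0.2, -1.1, 0.2]
width: 1.0
```

Emit:
arm_command(series=[[[0, 0, 0, 0.15, 0, 0, 1]]])

```text
time: 4.1
tool_pos: [0.4214, 0.0323, 0.0692]
tcp_rot: [-2.178, 0.101, 2.167]
wrist_force: [0.1, -0.2, -0.0]
width: 0.999
```

Emit:
arm_command(series=[[[0, 0, 0, 0.15, 0, 0, 1], [0, 0, 0, 0.15, 0, 0, 1], [0, 0, 0, 0.15, 0, 0, 1]]])

```text
time: 4.4
tool_pos: [0.4214, 0.0323, 0.0643]
tcp_rot: [-2.178, 0.101, 2.167]
wrist_force: [-0.2, 1.0, 0.5]
width: 1.0
```

Emit:
arm_command(series=[[[0, 0, 0, 0.15, 0, 0, 1]]])

```text
time: 4.5
tool_pos: [0.4214, 0.0323, 0.0627]
tcp_rot: [-2.178, 0.101, 2.167]
wrist_force: [0.5, -0.1, -0.2]
width: 0.995
```

Emit:
arm_command(series=[[[0, 0, 0, 0.15, 0, 0, 1]]])

```text
time: 4.6
tool_pos: [0.4215, 0.0323, 0.061]
tcp_rot: [-2.178, 0.101, 2.167]
wrist_force: [-0.6, 0.3, -0.2]
width: 1.0
```

Emit:
arm_command(series=[[[0, 0, 0, 0.1, 0, 0, 1]]])

```text
time: 4.7
tool_pos: [0.4214, 0.0324, 0.0599]
tcp_rot: [-2.178, 0.101, 2.167]
wrist_force: [-0.4, 0.2, -0.5]
width: 1.002
```

Emit:
arm_command(series=[[[0, 0, 0, 0.1, 0, 0, 1]]])

```text
time: 4.8
tool_pos: [0.4215, 0.0323, 0.0588]
tcp_rot: [-2.178, 0.101, 2.167]
wrist_force: [-2.0, -0.1, 10.2]
width: 1.002
```

Emit:
arm_command(series=[[[0, 0, 0, 0.1, 0, 0, 1]]])

```text
time: 4.9
tool_pos: [0.4215, 0.0323, 0.0588]
tcp_rot: [-2.177, 0.101, 2.168]
wrist_force: [-6.7, 1.1, 19.4]
width: 0.999
```

Contact at TCP z = 0.0588. I'll lift about 2.5 mm so the tips sit mid-thickness on the 8 mm mat.

Emit:
arm_command(series=[[[0, 0, 0, -0.25, 0, 0, 1], [0, 0, 0, 0, 0, 0, 1]]])

```text
time: 5.1
tool_pos: [0.422, 0.0323, 0.0619]
tcp_rot: [-2.178, 0.101, 2.167]
wrist_force: [0.4, -0.4, -0.2]
width: 1.003
```

```bash
python3 -c "
from go import *
delta([.4495,.0297,.0615],-1)"
```

```text
t 5.1 pos [0.422  0.0323 0.0619] F [ 0.4 -0.4 -0.2] q [ 0.02 -0.    2.3   0.    0.84  1.68]
sgn -1 shift cm (tool now) [ 0.05  0.   -2.76] turn [ 0.001 -0.005  0.002] shift in final frame [ 0.04  0.   -2.76]
[[0.01, -0.09, -1.0], [0.0, -1.0, 0.09], [-1.0, -0.0, -0.01]]
```

Emit:
arm_command(series=[[[0, -0.005, 0.002, 0, 0, -0.5, 1], [0, 0, 0, 0, 0, -0.5, 1], [0, 0, 0, 0, 0, -0.5, 1], [0, 0, 0, 0, 0, -0.3, 1], [0, 0, 0, 0, 0, -0.3, 1]]])

```text
time: 5.6
tool_pos: [0.4445, 0.0302, 0.0613]
tcp_rot: [-2.173, 0.103, 2.174]
wrist_force: [-0.0, 0.2, 0.0]
width: 0.996
```

Emit:
arm_command(series=[[[0, 0, 0, 0, 0, -0.3, 1], [0, 0, 0, 0, 0, -0.3, 1], [0, 0, 0, 0, 0, -0.3, 1], [0, 0, 0, 0, 0, -0.3, 1]]])

```text
time: 6.0
tool_pos: [0.4548, 0.0293, 0.0604]
tcp_rot: [-2.166, 0.103, 2.181]
wrist_force: [-5.3, 0.9, 3.4]
width: 0.999
```

```bash
python3 -c "
from go import *
delta([.45,.0297,.0615],-1)"
```

```text
t 6.0 pos [0.4548 0.0293 0.0604] F [-5.3  0.9  3.4] q [0.01 0.07 2.23 0.   0.85 1.67]
sgn -1 shift cm (tool now) [-0.11  0.    0.48] turn [ 0.001  0.007 -0.001] shift in final frame [-0.11  0.    0.48]
[[-0.01, -0.09, -1.0], [-0.0, -1.0, 0.09], [-1.0, 0.0, 0.01]]
```

Emit:
arm_command(series=[[[0, 0.007, 0, -0.12, 0, -0.3, 1], [0, 0, 0, -0.02, 0, -0.4, 1], [0, 0, 0, -0.02, 0, -0.4, 1], [0, 0, 0, -0.02, 0, -0.4, 1], [0, 0, 0, -0.02, 0, -0.4, 1]]])

```text
time: 6.5
tool_pos: [0.4745, 0.0271, 0.0616]
tcp_rot: [-2.174, 0.104, 2.174]
wrist_force: [-1.2, 0.3, -0.9]
width: 1.002
```

```bash
cat > look.py <<'E'
from go import *
import sys
delta([.55,.0202,.0615],-1)
k=sys.argv[1]
im,d=bot.read_camera('scene');cv2.imwrite(f'pics/s{k}.png',cv2.resize(im[150:350,220:420],None,fx=3,fy=3))
im,d=bot.read_camera('top');cv2.imwrite(f'pics/t{k}.png',cv2.resize(im[150:330,210:410],None,fx=3,fy=3))
g,w,o,wd=measure("top",im,(225,90,405,320))
w=w&0
e=cv2.findContours(g,cv2.RETR_EXTERNAL,cv2.CHAIN_APPROX_NONE)[0]
c=np.vstack([x for x in e if cv2.contourArea(x)>60]).reshape(-1,2)
P=ray("top",c,.058)*1000
u=np.array([np.cos(A),np.sin(A)]);v=np.array([-u[1],u[0]]);B=np.array([526.72,-3.1])+150*u
L=np.c_[(P-B)@u,(P-B)@v]
yl,yh=L[:,1].min(),L[:,1].max()
# front edge line
xs=[];ys=[]
for y in np.arange(yl+12,yh-12,3):
    m=abs(L[:,1]-y)<2
    if m.any(): xs.append(L[m,0].max());ys.append(y)
p=np.polyfit(ys,xs,1);r=np.array(xs)-np.polyval(p,ys);k=abs(r)<2;p=np.polyfit(np.array(ys)[k],np.array(xs)[k],1)
yc=(yl+yh)/2;f=np.polyval(p,yc)
print("mat y range",yl.round(1),yh.round(1),"yc",round(yc,1),"front x",round(f,1),"stripe from front",round(f-50,1),"angle",round(-p[0],4),"kept",k.sum(),len(k))
# stripe directly
hsv=cv2.cvtColor(im,cv2.COLOR_BGR2HSV)
ws=((hsv[...,1]<110)&(hsv[...,2]>125)).astype(np.uint8)*255
yy,xx=np.nonzero(ws);Q=ray("top",np.c_[xx,yy],.058)*1000;Q=np.c_[(Q-B)@u,(Q-B)@v]
s=(abs(Q[:,0]-(f-50))<11)&(Q[:,1]>yl+6)&(Q[:,1]<yh-6)
if s.sum()>50:
    q=np.polyfit(Q[s,1],Q[s,0],1);print("stripe direct",np.polyval(q,yc).round(1),"angle",(-q[0]).round(4),s.sum())
E
python3 look.py 2
```

```text
t 6.5 pos [0.4745 0.0271 0.0616] F [-1.2  0.3 -0.9] q [ 0.01  0.1   2.19 -0.    0.85  1.67]
sgn -1 shift cm (tool now) [ 0.01 -0.02 -7.58] turn [ 0.001  0.    -0.001] shift in final frame [ 0.01 -0.03 -7.58]
[[-0.0, -0.09, -1.0], [-0.0, -1.0, 0.09], [-1.0, 0.0, 0.0]]
mat y range -72.2 126.5 yc 27.2 front x -24.7 stripe from front -74.7 angle 0.002 kept 59 59
stripe direct -72.6 angle 0.0007 514
```

View pics/s2.png

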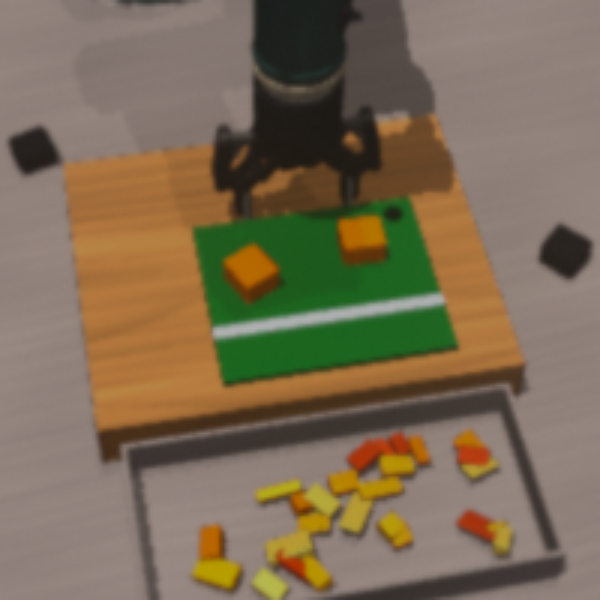

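The mat slides flat and is now squared up (angle about 0.002 rad), with the stripe at about -73 mm and both fingers on the rear edge. I continue pushing.

Emit:
arm_command(series=[[[0, 0, 0, 0, 0, -0.3, 1], [0, 0, 0, -0.02, 0, -0.4, 1], [0, 0, 0, -0.02, 0, -0.4, 1], [0, 0, 0, -0.02, 0, -0.4, 1], [0, 0, 0, -0.02, 0, -0.4, 1], [0, 0, 0, -0.02, 0, -0.4, 1], [0, 0, 0, -0.02, 0, -0.4, 1]]])

```text
time: 7.3
tool_pos: [0.5035, 0.0244, 0.0628]
tcp_rot: [-2.173, 0.104, 2.174]
wrist_force: [-2.0, -0.6, -0.4]
width: 0.999
```

```bash
python3 -c "
from go import *
delta([.55,.0202,.0615],-1)"
```

```text
t 7.3 pos [0.5035 0.0244 0.0628] F [-2.  -0.6 -0.4] q [-0.    0.15  2.13 -0.    0.86  1.67]
sgn -1 shift cm (tool now) [ 0.13 -0.02 -4.67] turn [ 0.001  0.    -0.001] shift in final frame [ 0.13 -0.03 -4.67]
[[-0.0, -0.09, -1.0], [-0.0, -1.0, 0.09], [-1.0, 0.0, 0.0]]
```

Emit:
arm_command(series=[[[0, 0, 0, 0.08, 0, -0.3, 1], [0, 0, 0, 0, 0, -0.4, 1], [0, 0, 0, 0, 0, -0.4, 1], [0, 0, 0, 0, 0, -0.4, 1], [0, 0, 0, 0, 0, -0.4, 1], [0, 0, 0, 0, 0, -0.4, 1], [0, 0, 0, 0, 0, -0.3, 1], [0, 0, 0, 0, 0, 0, 1]]])

```text
time: 8.1
tool_pos: [0.5324, 0.0217, 0.0623]
tcp_rot: [-2.173, 0.104, 2.174]
wrist_force: [-1.7, -0.4, 0.3]
width: 0.997
```

```bash
python3 look.py 3
```

```text
t 8.1 pos [0.5324 0.0217 0.0623] F [-1.7 -0.4  0.3] q [-0.01  0.2   2.07 -0.    0.87  1.66]
sgn -1 shift cm (tool now) [ 0.08 -0.02 -1.77] turn [ 0.001  0.    -0.001] shift in final frame [ 0.08 -0.02 -1.77]
[[-0.0, -0.09, -1.0], [-0.0, -1.0, 0.09], [-1.0, 0.0, 0.0]]
mat y range -72.2 126.9 yc 27.4 front x 32.2 stripe from front -17.8 angle -0.0011 kept 59 59
stripe direct -15.5 angle -0.0001 516
```

View pics/t3.png

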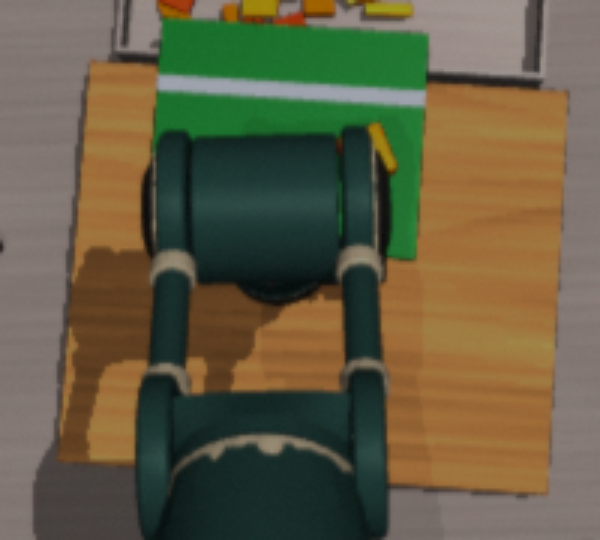

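The stripe is about 16.5 mm short, square, and the pieces are still on the mat. Final stretch.

Emit:
arm_command(series=[[[0, 0, 0, 0.05, 0, -0.3, 1], [0, 0, 0, 0, 0, -0.4, 1], [0, 0, 0, 0, 0, -0.4, 1], [0, 0, 0, 0, 0, -0.3, 1], [0, 0, 0, 0, 0, -0.1, 1], [0, 0, 0, 0, 0, 0, 1]]])

```text
time: 8.8
tool_pos: [0.5472, 0.0203, 0.0619]
tcp_rot: [-2.171, 0.104, 2.176]
wrist_force: [-2.5, 0.6, 1.2]
width: 1.001
```

```bash
python3 look.py 4
```

```text
t 8.8 pos [0.5472 0.0203 0.0619] F [-2.5  0.6  1.2] q [-0.01  0.22  2.04 -0.    0.88  1.66]
sgn -1 shift cm (tool now) [ 0.04 -0.02 -0.28] turn [ 0.001  0.002 -0.001] shift in final frame [ 0.04 -0.02 -0.28]
[[-0.0, -0.09, -1.0], [-0.0, -1.0, 0.09], [-1.0, 0.0, 0.0]]
mat y range -72.0 126.9 yc 27.5 front x 47.1 stripe from front -2.9 angle 0.0015 kept 59 59
stripe direct -0.5 angle 0.0009 503
```

View pics/s4.png

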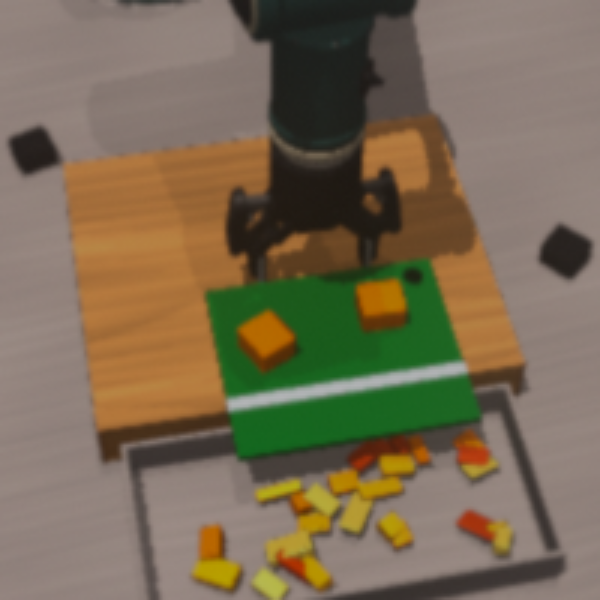

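The white stripe runs from (230,404) to (465,368) in the scene crop, along the block's edge, and both pieces lie on the mat. I'll back straight off, then raise, and check with both cameras.

Emit:
arm_command(series=[[[0, 0, 0, 0, 0, 0.5, 1], [0, 0, 0, 0, 0, 1, 1], [0, 0, 0, 0, 0, 1.5, 1], [0, 0, 0, 0, 0, 2, 1], [0, 0, 0, -3, 0, 0, 1], [0, 0, 0, -4, 0, 0, 1], [0, 0, 0, -4, 0, 0, 1], [0, 0, 0, -4, 0, 0, 1], [0, 0, 0, -3, 0, 2, 1], [0, 0, 0, 0, 0, 0, 1]]])

```text
time: 9.9
tool_pos: [0.4703, 0.0275, 0.2466]
tcp_rot: [-2.176, 0.104, 2.172]
wrist_force: [0.9, 0.2, 1.0]
width: 1.002
```

Emit:
arm_command(series=[[[0, 0, 0, 0, 4, 0, 1], [0, 0, 0, 0, 4, 0, 1], [0, 0, 0, 0, 4, 0, 1], [0, 0, 0, 0, 4, 0, 1], [0, 0, 0, 0, 4, 0, 1], [0, 0, 0, 0, 4, 0, 1], [0, 0, 0, 0, 0, 0, 1]]])

```text
time: 10.6
tool_pos: [0.4462, -0.2173, 0.2429]
tcp_rot: [-2.188, 0.097, 2.167]
wrist_force: [0.4, 0.3, -0.8]
width: 1.002
```

```bash
python3 look.py 5; python3 - <<'E'
from go import *
# scene check: stripe pixels vs front-edge; block near edge by wood mask, both by ray casting
im,d=bot.read_camera('scene');hsv=cv2.cvtColor(im,cv2.COLOR_BGR2HSV)
u=np.array([np.cos(A),np.sin(A)]);v=np.array([-u[1],u[0]]);B=np.array([526.72,-3.1])+150*u
def loc(m,z):
    yy,xx=np.nonzero(m);P=ray('scene',np.c_[xx,yy],z)*1000;return np.c_[(P-B)@u,(P-B)@v]
Q=loc((hsv[...,1]<110)&(hsv[...,2]>125),.058)
s=(abs(Q[:,0])<14)&(Q[:,1]>-66)&(Q[:,1]<120);q=np.polyfit(Q[s,1],Q[s,0],1);print("scene stripe",np.polyval(q,27).round(1),q[0].round(4),s.sum())
# block rear edge and front edge of wood top in scene view: brightness profile at y=-120
for y in(-150,-130,-110,-90,145):
    xs=np.arange(-12,14,2.);c=bot.camera_info('scene');T=np.linalg.inv(c['extrinsics'])
    W=np.c_[(B+xs[:,None]*u+y*v)/1000,np.full(len(xs),.05)]
    p=cv2.projectPoints(W,cv2.Rodrigues(T[:3,:3])[0],T[:3,3],c['K'],c['dist_coeffs'])[0].reshape(-1,2)
    print(y,[int(cv2.getRectSubPix(im,(1,1),(float(a),float(b)))[0,0,2]) for a,b in p])
E
```

```text
t 10.6 pos [ 0.4462 -0.2173  0.2429] F [ 0.4  0.3 -0.8] q [-0.51 -0.08  1.99  0.    1.21  1.15]
sgn -1 shift cm (tool now) [ 18.19 -24.59  -8.1 ] turn [ 0.008 -0.01  -0.001] shift in final frame [ 18.14 -24.63  -8.08]
[[0.01, -0.09, -1.0], [-0.0, -1.0, 0.09], [-1.0, 0.0, -0.01]]
mat y range -72.0 126.9 yc 27.5 front x 47.1 stripe from front -2.9 angle 0.0015 kept 59 59
stripe direct -0.6 angle 0.0015 506
scene stripe -0.3 -0.0003 384
-150 [180, 180, 178, 174, 166, 150, 119, 90, 73, 71, 72, 72, 76]
-130 [177, 179, 177, 173, 167, 150, 126, 95, 80, 72, 72, 72, 76]
-110 [171, 174, 175, 174, 165, 148, 120, 95, 79, 72, 71, 70, 71]
-90 [168, 166, 165, 166, 161, 151, 119, 93, 73, 69, 68, 69, 73]
145 [165, 165, 166, 170, 168, 160, 137, 111, 89, 79, 75, 73, 77]
```

View pics/t5.png

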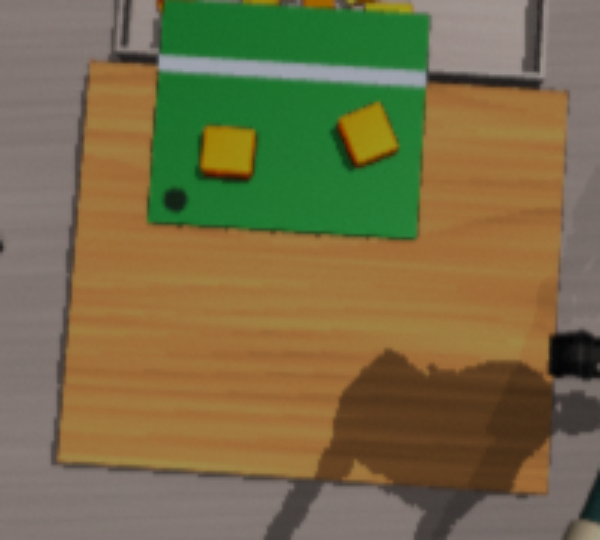

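The top view shows the stripe along the edge from (160,63) to (427,78), with both pieces on the mat and the gripper clear. The two cameras agree within a few millimetres, so I hand in.

```bash
python3 -c "
from workcell import bot
print(bot.finish_job())"
```

```text
the job is handed in; nothing more can be done
None
```

I slid the mat about 98 mm with both open fingers against its rear edge, just clear of the block, then backed off, raised the arm and handed the job in at about 10.7 s. No verdict was reported.

| Last check | Result | Limit |
|---|---|---|
| Stripe to block edge, top camera (stripe itself) | -0.6 mm | ±7 mm |
| Stripe to block edge, scene camera (stripe itself) | -0.3 mm | ±7 mm |
| Stripe to block edge, from mat's front edge minus 50 mm | -2.9 mm | ±7 mm |
| Mat out of square | about 0.0015 rad | 0.08 rad |
| Mat off sideways | about 27 mm | 60 mm |

- **Disagreement:** the estimate from the mat's front edge is about 2.3 mm off the other two. That gap was there in the earlier looks too, and all three are well inside the limit.
- **Pumpkin pieces:** both are on the mat in the final picture.
- **Other things on the table:** I did not measure them again at the end. The fingers met only the block (about 20 N while feeling for its top) and the mat.
- **At handing in:** the gripper was clear of everything.

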